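# Count to the third gap and push the nut tray home

## Task

Start at the end of the divider rack that has the tall round post: press a fingertip on the sprung bar behind the gaps so that it dips, and run it along past the first and second gap to the third, no further. Then slide the little open nut tray along the rack's front channel and push it fully home into that third gap, into no other gap, only pushing and never lifting or tipping it. Leave the canister, the saucer and the gauge rod where they are, and finish clear of everything.

Things in the scene. Friction and masses are not known exactly. Their poses are not given: they have to be found in the camera images.
- rack: Fixed light-wood divider rack, 150 (x) by 360 (y) mm, base board 8 mm thick. Origin: centre of its underside, on the work surface; x points from the front channel (robot's side) to the back, y along the row, z up; yaw within 0.25 rad of the robot's axes. At the back (x = 29 mm) the gaps are closed by a wall 8 mm thick, top 34 mm above the work surface; behind that runs the sprung bar.
- channel (a point): Middle of the channel's floor, at rack x = -42, y = 0, z = 8 mm. The channel is 54 mm wide (rack x -69 to -15), runs along the rack's y and is open at both ends. A lip 6 mm thick (rack x -75 to -69), its top 18 mm above the work surface, bounds it on the robot's side, the divider noses on the other.
- noses (a point): Middle divider's nose at floor level, rack x = -15, y = 0, z = 8 mm. 7 dividers, 6 mm thick with rounded noses, tops 44 mm above the work surface, centred at rack y = -150, -100, -50, 0, 50, 100, 150 mm, make 6 alike gaps 44 mm wide and 44 mm deep (centres y = -125, -75, -25, 25, 75, 125), open to the channel and above.
- index_bar (a joint): How far the sprung aluminium bar at the back of the rack is pressed down, in m: 0 at rest (up), 0.008 at its stop. It goes down level, taking about 1 N to start and 4.5 N at the stop, and springs back.
- bar_top (a point): Middle of the top face of the sprung aluminium bar, at rack x = 53, y = 0 mm, 46 mm above the work surface at rest. The bar is 14 mm wide (rack x), 10 mm thick and 300 mm long, along the rack's y, behind all six gaps. A press counts from 1.5 mm of dip; 3 to 6 mm is a good press.
- post: Tall round wooden post with a knob head, 66 mm tall, 16 mm thick (head 22 mm), fixed on the rack's base at one end of the row, in line with the bar: rack x = 53, y = +170 or -170 mm (varies). Counting starts at its end: along the row the first gap's centre is 45 mm from the post's axis, the second 95, the third 145. Origin: centre of its foot; axes parallel to the rack's.
- post_foot (a point): Centre of the post's foot, 8 mm above the work surface, on the post's axis.
- stub: Low square wooden end block, 20 by 18 by 22 mm tall, at the other end of the row from the post (rack x = 53, y = -/+170 mm). Fixed; origin at the centre of its underside.
- tray: Small loose open aluminium tray holding a few nuts, 46 (x) by 36 (y) by 30 mm tall, about 0.12 kg. Origin: centre of its underside. It starts in the channel at rack x = -42, y within 115 mm of the middle, z = 8 mm, axes parallel to the rack's. Fully home it stands against the back wall, origin at rack x = +6 mm, its front 2 mm proud of the divider noses.
- canister: Bystander: closed blue plastic canister, 78 mm across, 108 mm tall, standing to the right (-y) of the rack; origin at the centre of its underside.
- saucer: Bystander: white ceramic saucer of nuts, 120 mm across, 18 mm tall, to the left (+y) of the rack; origin at the centre of its underside.
- gauge_rod: Bystander: aluminium dipstick-style gauge rod with a ring handle, 195 mm long, 8 mm thick, lying to the left (+y) of the rack, between it and the saucer, pointing away from the robot; origin on the blade, 50 mm from its ring end, on the underside; x along the blade, away from the ring.
Things that resemble listed ones, but are neither listed nor needed, are in the scene too. There is more than one size of the tray; the one meant has the size given above.

How it is judged (in metres and radians):
On the way, in this order (a step that is already met when the one before it is completed fails the run):
1. the bar is pressed down at least 1.5 mm behind the first gap from the post (value of joint index_bar above 0.0015 m and horizontal distance between the grasp point and post_foot below 0.06 m), for 0.05 s.
2. still pressed down at the divider between gaps one and two (value of joint index_bar above 0.0015 m and horizontal distance between the grasp point and post_foot between 0.062 and 0.078 m), for 0.02 s.
3. still pressed down behind the second gap (value of joint index_bar above 0.0015 m and horizontal distance between the grasp point and post_foot between 0.081 and 0.109 m), for 0.05 s.
4. still pressed down at the divider between gaps two and three (value of joint index_bar above 0.0015 m and horizontal distance between the grasp point and post_foot between 0.112 and 0.128 m), for 0.02 s.
5. still pressed down behind the third gap (value of joint index_bar above 0.0015 m and horizontal distance between the grasp point and post_foot between 0.131 and 0.168 m), for 0.05 s.
6. the tray stands fully home in the third gap (x of tray in the frame of rack above 0.001 m and (y of tray in the frame of post between 0.138 and 0.152 m or y of tray in the frame of post between -0.152 and -0.138 m) and angle between the x axis of tray and the x axis of rack, either way round below 0.15 rad), for 0.2 s.
At the end, for the whole second after the job is handed in: The tray is in the third gap from the post (centre within 7 mm of the gap's middle along the row, within 5 mm of the back stop, square within 0.15 rad), flat on the base and at rest; the bar has sprung back; canister, saucer and gauge rod are within 20 mm of their starting places (all of step 6 and z of tray in the frame of rack below 0.012 m and angle between tray's own z axis and vertical below 0.1 rad and linear speed of tray below 0.01 m/s and value of joint index_bar below 0.001 m and distance of each of canister, saucer, gauge_rod from where it was at the start of the episode below 0.02 m); the robot touches nothing.
It fails at once if the bar is pressed beyond the third gap, counting from the post (more than 190 mm from it) (value of joint index_bar above 0.0015 m and horizontal distance between the grasp point and post_foot above 0.19 m).
It fails at once if the tray is lifted more than 10 mm or tipped more than 0.35 rad (z of tray in the frame of rack above 0.018 m or angle between tray's own z axis and vertical above 0.35 rad).
It fails at once if the tray is pushed into a gap other than the third (x of tray in the frame of rack above -0.015 m and not (y of tray in the frame of post between 0.125 and 0.165 m or y of tray in the frame of post between -0.165 and -0.125 m)).
It fails at once if the canister, the saucer or the gauge rod is moved more than 20 mm (distance of any of canister, saucer, gauge_rod from where it was at the start of the episode above 0.02 m).
It also fails if it takes over 58 s, if anything falls off the work surface, if the arm or the gripper's body presses on something with over 40 N, if the wrist force passes 120 N, or if a joint passes its speed limit or range.

## Robot

A 6-joint arm with a two-finger parallel gripper is mounted at the origin on the work surface. World frame = base frame: x ahead of the robot, y to its left, z up, the work surface at z = 0. Lengths are in mm, angles in degrees, forces in N, time in s.
With the tool pointing down it reaches from about 300 to 850 mm from the base axis. Payload 4.2 kg.
Tool frame: the origin (TCP) lies at the centre of the arm's flange, where the gripper is bolted on; the fingertips stand 191 mm ahead of it and the grasp point (between the pads) lies 172 mm ahead of it; z points along the fingers, x is the direction in which the jaws open and shut, and the axes are right-handed (so a half turn about z gives the same grasp; the last joint's range is limited). The gripper opens to 91 mm and grips with 3 to 60 N. Pads are 32 mm wide; open, the fingers measure 118 mm over their backs; the gripper's body (76 mm by 178 mm) begins 60 mm behind the grasp point.
Start: joints at [66.234, 18.312, 89.639, -0, 72.044, -1.146], TCP at [221.155, 530.767, 404.776] pointing down, gripper open.
Joint ranges: [-177.97, 177.97], [-48.28, 115.42], [12.27, 149.76], [-77.06, 257.06], [2.81, 150.46], [-146.56, 146.56]. Speed limits (degrees/s): [147.25, 147.25, 180, 180, 180, 180].

## Interface

Orientations are given as [roll, pitch, yaw] about the fixed x, y, z axes, in that order (R = Rz(yaw) Ry(pitch) Rx(roll)).
In Python, from workcell import telemetry, imaging, env gives the robot as it stands. The module is installed in compiled form; this text tells all that it offers.
- The arm moves only by the tool jog_arm, never from a script. Its argument "series" is a list of rows, each a list of 3 entries, a list of its own where there are three numbers: the shift along the world's x, y, z in mm, then the turn, a rotation vector about the world's x, y, z in rad, then the opening, from 0 (shut) to 1 (fully open). In form: [[[x, y, z], [ax, ay, az], jaw], ...]. A call has exactly 5 rows; each row is the pose to reach, as a shift and turn from the pose measured when the call began; what a row does not reach only later rows make up. A row lasts 1/12 s, in which the tool goes at most 41.7 mm and 7.16 degrees, less where a joint would pass 70% of its speed; a pose out of reach is approached as far as the arm can. A call with a gripper value outside its range is refused whole. The fingers move at their own pace and stop on an object; "squeeze" is the grip in N (left out, the last holds). Time passes only in rows, so rows that repeat a pose let the fingers close, or fill a call up. It gives the time, the measured TCP pose, the force and the opening at its end, in the units of the state.
- telemetry.state(): the state, without advancing time (a new reading comes with each control period).
- imaging.grab_frame(name): name is "scene" or "top" or "wrist"; returns a dict with "pixels" (400x640x3 uint8, red, green, blue), "fov_y" (degrees; the focal length in pixels is half the picture's height over the tangent of half this angle, whatever the lens; pixels are square), "cx", "cy" (the principal point, pixels), "k1" (the pictures are not rectified: a ray, as slopes to the right and down, at radius r is drawn at 1 + k1 r^2 times it, then the intrinsics apply), "R" (3x3) and "t" (3): a world point X has camera coordinates R X + t; the wrist camera has in their place "T_tool_cam" (4x4, takes a point from camera to tool coordinates, whose origin is the TCP and whose axes are the tool frame's). Camera axes: x right, y down, z forward; pixel columns grow to the right and rows downward; lengths in mm; the calibration is good to about 2 mm. A picture is of the moment at which its call begins: read the wrist's pose just before it. There is no depth.
- env.job_done(): hands the job in, once; it reports no verdict.
The state is a dict: "time_s": time; "qpos": joint angles; "qvel": joint speeds; "effort": joint torques, N m; "ee_pos": TCP position; "ee_rot": TCP orientation; "force": force on the tool from outside, world axes, zero at the start; "torque": the same for the moment, N m; "gripper_width": finger opening in mm.
Only numpy, scipy, OpenCV 4.12 (cv2) and the standard library are available. Lean on these libraries where they do the work, as an engineer would, in place of code of your own. Each camera call takes 0.05 s, during which the arm holds its last target.

## Working session

There is one attempt and no reset: what is moved stays moved. The work goes in short steps, Python scripts to look and compute and a tool call to move; the robot and the scene stay as the last step left them, time stands still between calls to the robot, and variables do not carry over. Pictures are saved under pics/ and viewed, and the job is handed in when it is done.

Besides the shell and the picture viewer there is one more tool, called after "Request:" as name([rows], argument=value, ...), one row to a line, values as JSON. jog_arm: Moves the arm, as the interface text tells. Its arguments: {"type":"object","properties":{"series":{"type":"array"},"squeeze":{"type":"number"}},"required":["series"]}

```bash
mkdir -p pics; ls; cat > h.py <<'E'
import numpy as np,cv2,json
from workcell import telemetry,imaging,env
def grab(n,f):
    s=telemetry.state(); d=imaging.grab_frame(n); cv2.imwrite('pics/'+f+'.png',cv2.cvtColor(np.asarray(d['pixels']),cv2.COLOR_RGB2BGR))
    np.save('pics/'+f+'.npy',{'d':d,'s':s},allow_pickle=True); return d,s
E
python3 - <<'E'
from h import *
for n in ['scene','top','wrist']:
    d,s=grab(n,n+'0'); print(n,{k:v for k,v in d.items() if k!='pixels'})
print(s)
E
```

```text
pics
scene {'fov_y': 53.27226738779082, 'cx': 315.55704567454757, 'cy': 199.1242171883622, 'k1': -0.024558353519884005, 'R': array([[ 1.08672286e-01,  9.94077505e-01, -4.98643169e-04],
       [ 5.54068275e-01, -6.09870520e-02, -8.30234260e-01],
       [-8.25347612e-01,  8.99471722e-02, -5.57414411e-01]]), 't': array([ -77.75305722, -242.77989752, 1494.45144118])}
top {'fov_y': 50.8375818775801, 'cx': 324.39481290222074, 'cy': 191.43912089504414, 'k1': -0.015196595095089147, 'R': array([[ 0.00617678, -0.99997918, -0.00186524],
       [-0.9918552 , -0.00588927, -0.12723438],
       [ 0.12722075,  0.00263595, -0.99187093]]), 't': array([   3.35957606,  541.33753072, 1221.86851377])}
wrist {'fov_y': 65.34929884709891, 'cx': 325.1802667133323, 'cy': 203.10240823738465, 'k1': -0.012148079135386026, 'T_tool_cam': array([[ 9.99999778e-01,  3.26258855e-04,  5.81144248e-04,
        -7.98922115e-01],
       [-4.70523800e-04,  9.63161193e-01,  2.68924330e-01,
        -7.51727766e+01],
       [-4.71996643e-04, -2.68924544e-01,  9.63161132e-01,
         2.01108065e+01],
       [ 0.00000000e+00,  0.00000000e+00,  0.00000000e+00,
         1.00000000e+00]])}
{'time_s': 0.1, 'qpos': array([ 6.62330289e+01,  1.83486139e+01,  8.96982178e+01, -1.69930798e-03,
        7.20448536e+01, -1.14710865e+00]), 'qvel': array([-0.0388459 , -0.07588267, -0.26796474,  0.02900945,  0.07173104,
        0.02383628]), 'effort': array([ 1.87537204e-03, -4.13333309e+01, -2.32506180e+01,  7.28410366e-02,
        4.21131158e-02, -5.37844107e-05]), 'ee_pos': array([221.11103986, 530.63414498, 404.00586247]), 'ee_rot': array([-1.79999780e+02,  9.16992872e-02,  6.73806629e+01]), 'force': array([ 0.07453742, -0.14125023,  0.19690061]), 'torque': array([0.00579917, 0.01308215, 0.01329511]), 'gripper_width': 90.99837318085648}
```

View pics/scene0.png

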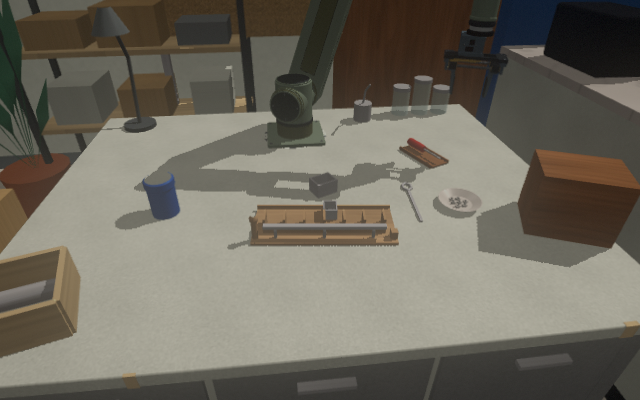

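View pics/top0.png

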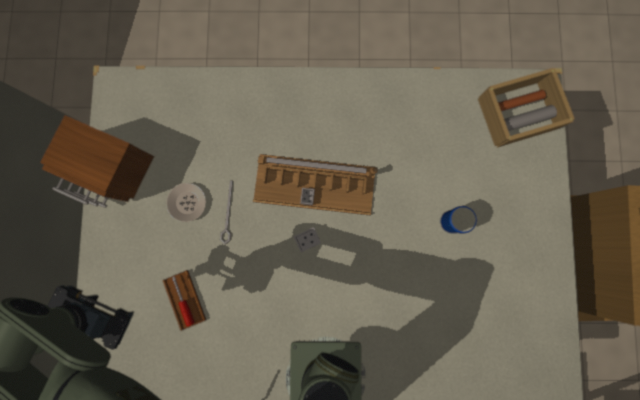

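View pics/wrist0.png

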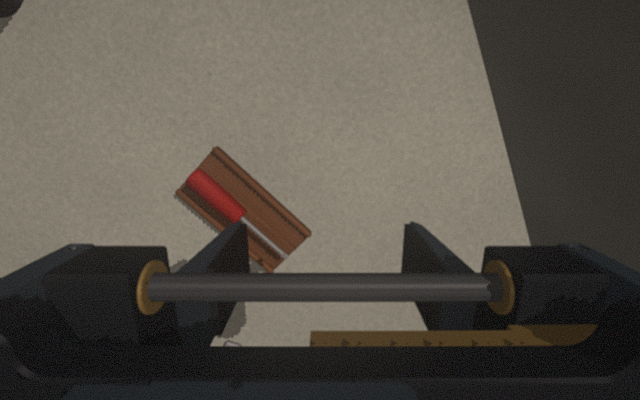

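```bash
python3 - <<'E'
import cv2
a=cv2.imread('pics/top0.png')[140:260,220:420];cv2.imwrite('pics/topz.png',cv2.resize(a,None,fx=4,fy=4,interpolation=cv2.INTER_CUBIC))
a=cv2.imread('pics/scene0.png')[160:260,230:430];cv2.imwrite('pics/scz.png',cv2.resize(a,None,fx=4,fy=4,interpolation=cv2.INTER_CUBIC))
E
```

```text
(no output)
```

View pics/topz.png

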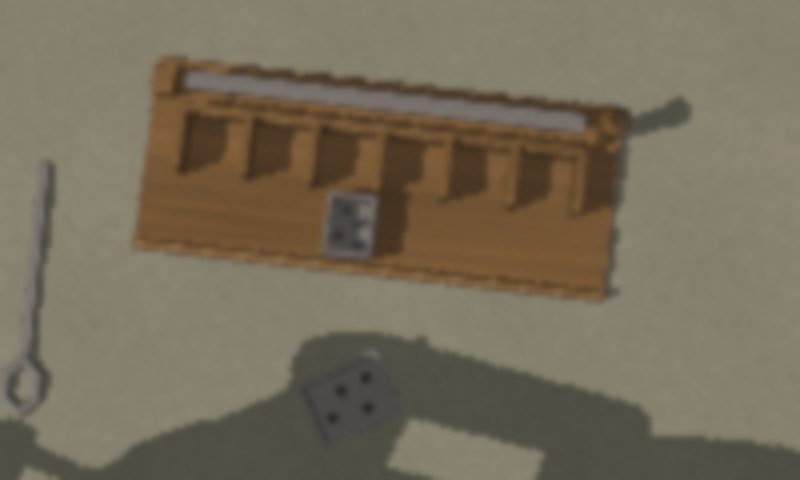

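View pics/scz.png

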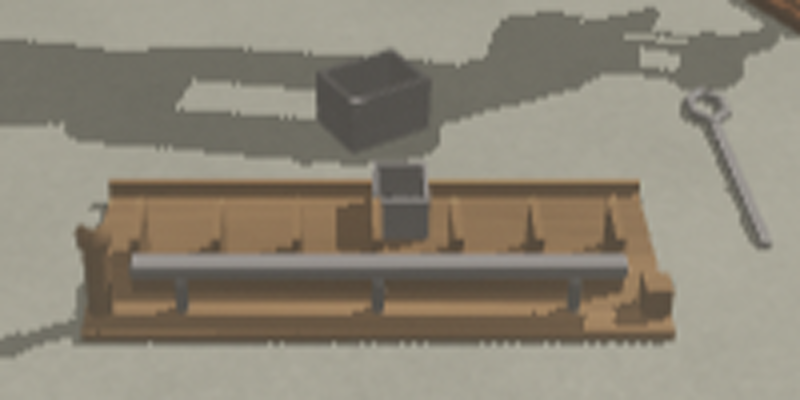

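```bash
cat >> h.py <<'E'
from scipy.spatial.transform import Rotation as Ro
def cam(d,s):
    """returns R,t world->cam"""
    if 'R' in d: return np.array(d['R']),np.array(d['t'])
    Rt=Ro.from_euler('xyz',s['ee_rot'],degrees=True).as_matrix(); T=np.array(d['T_tool_cam'])
    Rc=Rt@T[:3,:3]; pc=Rt@T[:3,3]+np.array(s['ee_pos']); return Rc.T,-Rc.T@pc
def ray(d,s,u,v):
    f=200/np.tan(np.radians(d['fov_y']/2)); x=np.array([(u-d['cx'])/f,(v-d['cy'])/f]); y=x.copy()
    for _ in range(20): y=x/(1+d['k1']*(y@y))
    R,t=cam(d,s); return -R.T@t, R.T@np.array([y[0],y[1],1])
def onz(d,s,u,v,z):
    c,r=ray(d,s,u,v); return c+r*(z-c[2])/r[2]
def proj(d,s,X):
    f=200/np.tan(np.radians(d['fov_y']/2)); R,t=cam(d,s); p=R@np.array(X)+t; y=p[:2]/p[2]; y=y*(1+d['k1']*(y@y)); return y*f+[d['cx'],d['cy']]
def tri(*rays):
    A=np.zeros((3,3));b=np.zeros(3)
    for c,r in rays:
        r=r/np.linalg.norm(r);P=np.eye(3)-np.outer(r,r);A+=P;b+=P@c
    X=np.linalg.solve(A,b); return X,[np.linalg.norm((np.eye(3)-np.outer(r,r)/(r@r))@(X-c)) for c,r in rays]
def load(f):
    o=np.load('pics/'+f+'.npy',allow_pickle=True).item(); return o['d'],o['s']
E
python3 - <<'E'
from h import *
np.set_printoptions(precision=1,suppress=True)
t=load('top0');s=load('scene0')
T=lambda x,y:(220+x/4-.4,140+y/4-.4)
S=lambda x,y:(230+x/4-.4,160+y/4-.4)
for n,a,b in [('barL+y',(184,80),(628,262)),('barR-y',(585,122),(132,262)),('postHead',(608,122),(93,232)),('stubtop',(168,78),(658,282)),('lip+y',(137,242),(638,182)),('lip-y',(604,293),(110,182)),
  ('trayfrontL',(324,256),(427,168)),('trayfrontR',(372,260),(375,168)),('traybackL',(330,196),(427,198)),('traybackR',(378,198),(378,198))]:
    print(n,*tri(ray(*t,*T(*a)),ray(*s,*S(*b))))
E
```

```text
barL+y [635.2 182.5  42.6] [np.float64(0.9626151958753728), np.float64(0.9626151958753527)]
barR-y [ 604.9 -116.4   44.5] [np.float64(0.18689966180690018), np.float64(0.1868996618068767)]
postHead [ 601.3 -134.6   65.6] [np.float64(3.1654436058978384), np.float64(3.1654436058978463)]
stubtop [640.  198.9  29.3] [np.float64(1.3415312708219345), np.float64(1.3415312708218927)]
lip+y [516.2 221.   16.2] [np.float64(1.1646944001172268), np.float64(1.1646944001171626)]
lip-y [ 479.4 -132.8   17.8] [np.float64(0.22852966401778022), np.float64(0.2285296640178569)]
trayfrontL [504.9  78.2  30.7] [np.float64(0.8062679027330207), np.float64(0.80626790273301)]
trayfrontR [502.1  42.9  31.5] [np.float64(1.3707744362543604), np.float64(1.3707744362543433)]
traybackL [549.   72.6  37.7] [np.float64(0.5277875705249585), np.float64(0.5277875705249098)]
traybackR [547.7  38.9  39.3] [np.float64(1.5586844979873444), np.float64(1.558684497987329)]
```

Request:
jog_arm([
  [[26, -31, 0], [0, 0, 0.06], 0],
  [[52, -62, 0], [0, 0, 0.12], 0],
  [[78, -93, 0], [0, 0, 0.18], 0],
  [[104, -124, 0], [0, 0, 0.24], 0],
  [[130, -155, 0], [0, 0, 0.29], 0],
], squeeze=10)

```text
time_s: 0.57
ee_pos: [351.8, 374.1, 403.9]
ee_rot: [-180.0, 0.1, 84.2]
force: [0.6, -0.3, -0.2]
gripper_width: 61.2
```

Request:
jog_arm([
  [[26, -31, 0], [0, 0, 0], 0],
  [[52, -62, 0], [0, 0, 0], 0],
  [[78, -93, 0], [0, 0, 0], 0],
  [[104, -124, 0], [0, 0, 0], 0],
  [[130, -155, 0], [0, 0, 0], 0],
])

```text
time_s: 0.98
ee_pos: [482.6, 217.3, 403.8]
ee_rot: [-180.0, 0.1, 84.2]
force: [1.1, 0.3, 0.2]
gripper_width: 27.6
```

Request:
jog_arm([
  [[26, -31, 0], [0, 0, 0], 0],
  [[52, -62, 0], [0, 0, 0], 0],
  [[78, -93, 0], [0, 0, 0], 0],
  [[104, -124, 0], [0, 0, 0], 0],
  [[130, -155, 0], [0, 0, 0], 0],
])

```text
time_s: 1.4
ee_pos: [613.5, 60.4, 403.5]
ee_rot: [-179.9, 0.1, 84.2]
force: [1.9, 0.4, 0.2]
gripper_width: 0.2
```

Request:
jog_arm([
  [[25, -20, 0], [0, 0, 0], 0],
  [[25, -20, 0], [0, 0, 0], 0],
  [[25, -20, 0], [0, 0, 0], 0],
  [[25, -20, 0], [0, 0, 0], 0],
  [[25, -20, 0], [0, 0, 0], 0],
])

```text
time_s: 1.82
ee_pos: [637.7, 41.3, 403.4]
ee_rot: [-179.9, 0.1, 84.2]
force: [0.6, 0.2, 0.0]
gripper_width: 0.2
```

```bash
python3 - <<'E'
from h import *
d,s=grab('wrist','w1'); print(s['ee_pos'],s['ee_rot'],s['qpos'])
grab('top','t1')
E
```

```text
[637.72077426  41.34086893 403.42750455] [-1.79879349e+02  7.91048507e-02  8.42351006e+01] [ 2.69167686e+00  2.42252565e+01  8.06920268e+01 -6.25738979e-02
  7.52136974e+01 -8.15273015e+01]
```

View pics/w1.png

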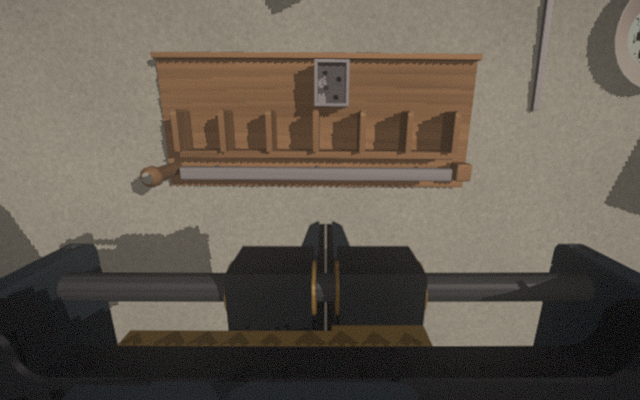

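```bash
python3 - <<'E'
import cv2
a=cv2.imread('pics/w1.png')[45:195,130:330];cv2.imwrite('pics/w1a.png',cv2.resize(a,None,fx=4,fy=4,interpolation=cv2.INTER_CUBIC))
a=cv2.imread('pics/w1.png')[45:195,300:500];cv2.imwrite('pics/w1b.png',cv2.resize(a,None,fx=4,fy=4,interpolation=cv2.INTER_CUBIC))
E
```

```text
(no output)
```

View pics/w1a.png

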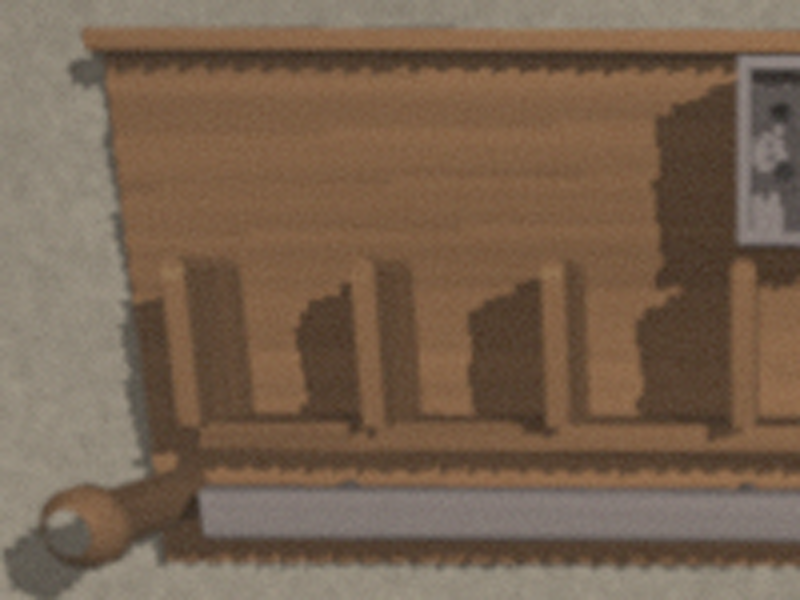

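View pics/w1b.png

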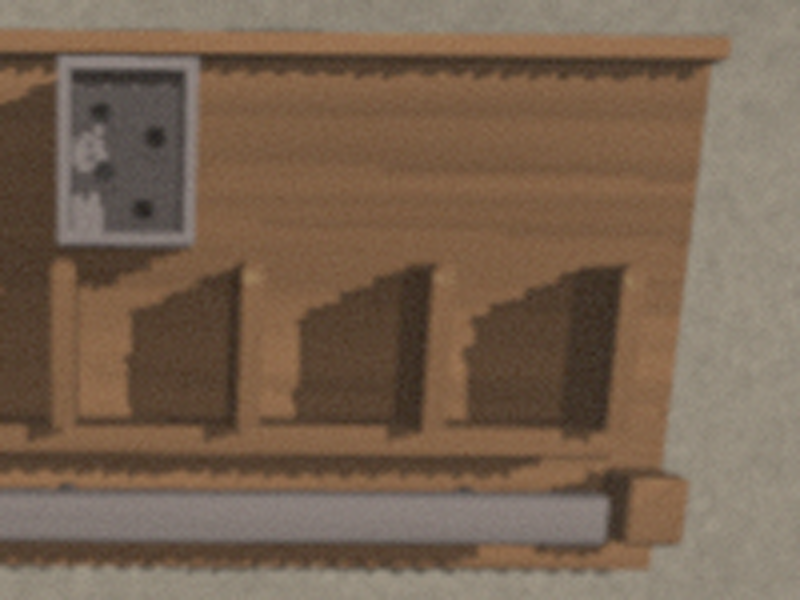

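```bash
python3 - <<'E'
from h import *
np.set_printoptions(precision=1,suppress=True)
w=load('w1');t=load('top0');sc=load('scene0')
A=lambda x,y:(130+x/4-.4,45+y/4-.4); B=lambda x,y:(300+x/4-.4,45+y/4-.4)
T=lambda x,y:(220+x/4-.4,140+y/4-.4)
S=lambda x,y:(230+x/4-.4,160+y/4-.4)
P=lambda p,z:onz(*w,*p,z)
b1=P(A(201,512),46);b2=P(B(609,518),46)
l1=P(A(83,30),18);l2=P(B(730,37),18)
print('bar',b1,b2,np.linalg.norm(b2-b1),'lip',l1,l2,np.linalg.norm(l2-l1))
for a,b in((b1,b2),(l1,l2)):
    v=b-a;print('yaw',np.degrees(np.arctan2(-v[0],v[1])))
yaw=np.arctan2(-(b2-b1+l2-l1)[0],(b2-b1+l2-l1)[1]);x=np.array([np.cos(yaw),np.sin(yaw)]);y=np.array([-x[1],x[0]])
cb=(b1+b2)[:2]/2-53*x; cl=(l1+l2)[:2]/2+75*x
print('centres',cb,cl,'yaw',yaw)
c=(cb+cl)/2
loc=lambda p:np.array([(p[:2]-c)@x,(p[:2]-c)@y])
for q in [(57,57),(198,57),(190,245),(57,245)]: print('tray',loc(P(B(*q),38)))
for q in [(172,262),(364,262),(555,262),(743,262)]: print('nose',loc(P(A(*q),44)))
print('posthead',loc(P(A(85,523),60)), 'world post',c+x*53-y*170)
for n,a,b in [('bar-',A(201,512),(585,122)),('bar+',B(609,518),(184,80)),]:
  print(n,*tri(ray(*w,*a),ray(*t,*T(*b))))
for n,a,b in [('bar-',A(203,537),(132,262)),('bar+',B(607,543),(628,262)),('trayback+',B(190,245),(427,198)),('trayback-',B(57,245),(378,198))]:
  print(n,*tri(ray(*w,*a),ray(*sc,*S(*b))))
E
```

```text
bar [ 605.1 -116.9   46. ] [636.5 179.8  46. ] 298.31573969926944 lip [ 476.2 -133.4   18. ] [513.9 222.6  18. ] 358.00092792547593
yaw -6.052266934977342
yaw -6.043786764616255
centres [568.1  37. ] [569.6  36.7] yaw -0.10555125193263111
tray [-64.6  -1.9]
tray [-64.8  34.1]
tray [-18.8  33.1]
tray [-18.6  -2.1]
nose [ -13.6 -149.9]
nose [-13.7 -99.4]
nose [-13.9 -49.4]
nose [-14.1  -0.3]
posthead [  52.8 -173.6] world post [ 603.7 -137.8]
bar- [ 604.7 -116.4   46.9] [np.float64(0.2546065013726486), np.float64(0.25460650137243745)]
bar+ [638.4 184.8  33.1] [np.float64(0.9712465283511162), np.float64(0.971246528351109)]
bar- [ 611.5 -116.    49.6] [np.float64(0.15820013706138233), np.float64(0.1582001370614246)]
bar+ [642.9 178.6  48.6] [np.float64(0.29446780713417225), np.float64(0.29446780713411125)]
trayback+ [553.7  71.4  41.1] [np.float64(0.1719522675736951), np.float64(0.17195226757370713)]
trayback- [550.5  38.5  41.5] [np.float64(1.5849049567786035), np.float64(1.5849049567785856)]
```

Request:
jog_arm([
  [[-6, -27, -15], [0, 0, -0.005], 0],
  [[-12, -54, -40], [0, 0, -0.005], 0],
  [[-18, -81, -65], [0, 0, -0.005], 0],
  [[-24, -108, -90], [0, 0, -0.005], 0],
  [[-29, -130, -118], [0, 0, -0.005], 0],
])

```text
time_s: 2.33
ee_pos: [607.9, -88.9, 286.1]
ee_rot: [179.9, 0.1, 84.1]
force: [1.1, 0.7, -0.3]
gripper_width: 0.6
```

Request:
jog_arm([
  [[0, 0, -15], [0, 0, 0], 0],
  [[0, 0, -25], [0, 0, 0], 0],
  [[0, 0, -30], [0, 0, 0], 0],
  [[0, 0, -30], [0, 0, 0], 0],
  [[0, 0, -30], [0, 0, 0], 0],
])

```text
time_s: 2.75
ee_pos: [608.4, -87.9, 257.1]
ee_rot: [179.8, 0.1, 84.1]
force: [-0.3, -0.3, 0.2]
gripper_width: 0.3
```

```bash
python3 - <<'E'
from h import *
d,s=grab('wrist','w2'); print(s['ee_pos'],s['ee_rot'],s['force'])
d,s=grab('scene','s2')
a=cv2.imread('pics/s2.png')[130:270,210:430];cv2.imwrite('pics/s2z.png',cv2.resize(a,None,fx=3.6,fy=3.6,interpolation=cv2.INTER_CUBIC))
E
```

```text
[608.42751615 -87.90489834 257.08400309] [1.79826259e+02 1.11331934e-01 8.41444399e+01] [-0.3219456  -0.29120244  0.22104297]
```

View pics/w2.png

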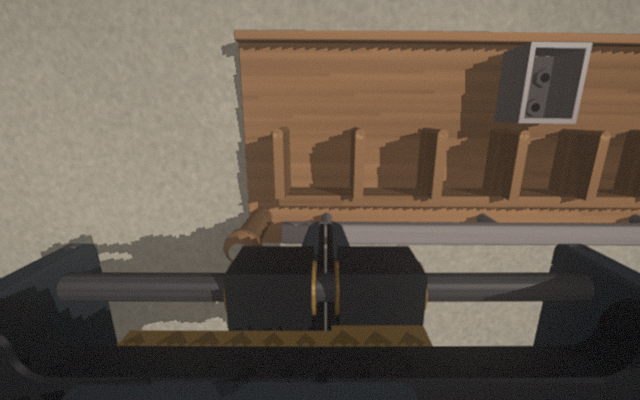

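View pics/s2z.png

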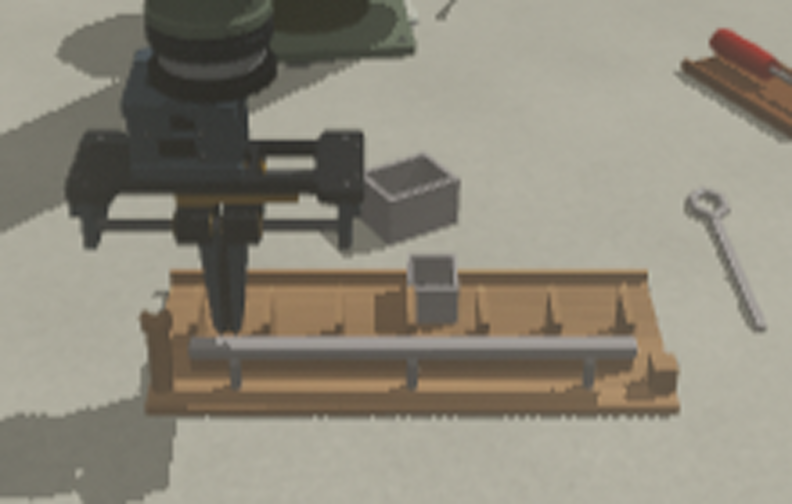

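Request:
jog_arm([
  [[0, 0, -8], [0, 0, 0], 0],
  [[0, 0, -14], [0, 0, 0], 0],
  [[0, 0, -18], [0, 0, 0], 0],
  [[0, 0, -21], [0, 0, 0], 0],
  [[0, 0, -22], [0, 0, 0], 0],
])

```text
time_s: 3.27
ee_pos: [608.3, -88.0, 234.9]
ee_rot: [179.8, 0.1, 84.1]
force: [-0.5, 0.5, 2.0]
gripper_width: 0.3
```

```bash
python3 - <<'E'
from h import *
s=telemetry.state(); print(s['ee_pos'],s['ee_rot'],s['force'])
E
```

```text
[608.34587015 -88.01187012 234.85848149] [1.79842368e+02 9.84997363e-02 8.41223250e+01] [-0.52469009  0.46777361  2.00774274]
```

Request:
jog_arm([
  [[0, 0, -1], [0, 0, 0], 0],
  [[0, 0, -2], [0, 0, 0], 0],
  [[0, 0, -2], [0, 0, 0], 0],
  [[0, 0, -2], [0, 0, 0], 0],
  [[0, 0, -2], [0, 0, 0], 0],
])

```text
time_s: 3.68
ee_pos: [608.3, -88.0, 233.1]
ee_rot: [179.8, 0.1, 84.1]
force: [-1.2, 0.1, 2.8]
gripper_width: 0.3
```

```bash
python3 - <<'E'
from h import *
s=telemetry.state(); print(s['ee_pos'],s['ee_rot'],s['force'])
d,s=grab('scene','s3')
a=cv2.imread('pics/s3.png')[130:270,210:430];cv2.imwrite('pics/s3z.png',cv2.resize(a,None,fx=3.6,fy=3.6,interpolation=cv2.INTER_CUBIC))
E
```

```text
[608.33617711 -88.04153567 233.09934281] [1.79832969e+02 9.52925718e-02 8.41151419e+01] [-1.2228012   0.10427988  2.75242356]
```

View pics/s3z.png

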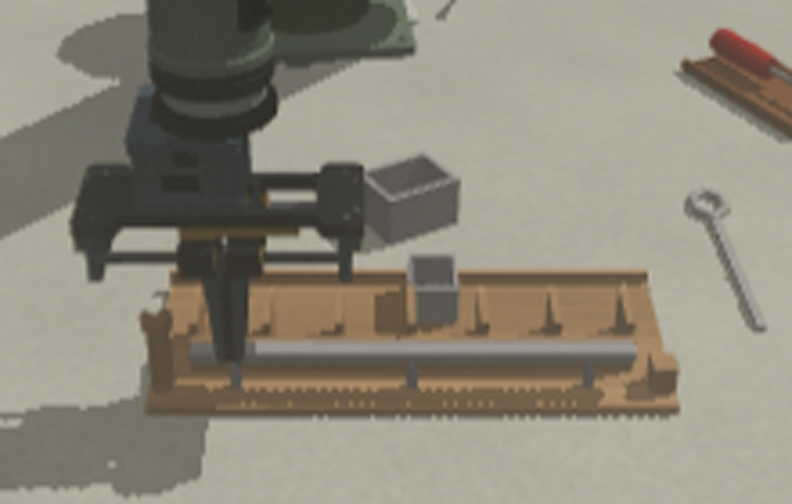

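Request:
jog_arm([
  [[0.7, 7, 0], [0, 0, 0], 0],
  [[1.7, 16, 0], [0, 0, 0], 0],
  [[2.7, 26, 0], [0, 0, 0], 0],
  [[3.8, 36, 0], [0, 0, 0], 0],
  [[4.7, 45, 0], [0, 0, 0], 0],
])

```text
time_s: 4.15
ee_pos: [613.2, -41.7, 233.2]
ee_rot: [179.8, 0.1, 84.2]
force: [-0.7, -2.0, 3.0]
gripper_width: 0.4
```

Request:
jog_arm([
  [[0.8, 8, 0], [0, 0, 0], 0],
  [[1.8, 17, 0], [0, 0, 0], 0],
  [[2.8, 27, 0], [0, 0, 0], 0],
  [[3.9, 37, 0], [0, 0, 0], 0],
  [[5.1, 48, 0], [0, 0, 0], 0],
])

```text
time_s: 4.57
ee_pos: [618.4, 7.3, 233.1]
ee_rot: [179.8, 0.1, 84.2]
force: [-0.6, -1.5, 2.6]
gripper_width: 0.3
```

Request:
jog_arm([
  [[0, 0, 0], [0, 0, 0], 0],
  [[0, 0, 0], [0, 0, 0], 0],
  [[0, 0, 15], [0, 0, 0], 0],
  [[0, 0, 45], [0, 0, 0], 0],
  [[0, 0, 80], [0, 0, 0], 0],
])

```text
time_s: 4.98
ee_pos: [617.6, 7.2, 311.2]
ee_rot: [-179.8, 0.1, 84.1]
force: [0.9, 0.2, 1.2]
gripper_width: 0.6
```

```bash
python3 - <<'E'
from h import *
s=telemetry.state(); print(s['ee_pos'],s['ee_rot'],s['force'])
d,s=grab('wrist','w4')
E
```

```text
[617.55676758   7.15650547 311.24922791] [-1.79788468e+02  1.29560084e-01  8.41339547e+01] [0.8893043  0.20140135 1.20939146]
```

View pics/w4.png

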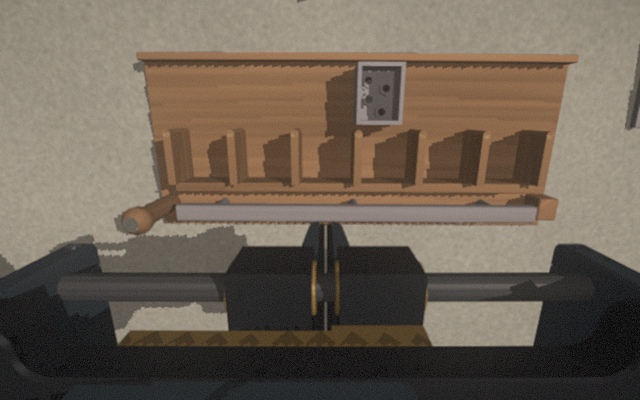

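Request:
jog_arm([
  [[-25, 30, 0], [0, 0, 0], 0],
  [[-50, 60, 0], [0, 0, 0], 0],
  [[-75, 90, 0], [0, 0, 0], 0],
  [[-83.7, 98.7, 0], [0, 0, -0.003], 0],
  [[-83.7, 98.7, -10], [0, 0, -0.003], 0],
])

```text
time_s: 5.45
ee_pos: [534.5, 107.5, 311.5]
ee_rot: [179.2, -0.0, 84.1]
force: [1.1, -0.2, 0.3]
gripper_width: 0.3
```

Request:
jog_arm([
  [[0, 0, -30], [0, 0, 0], 0],
  [[0, 0, -60], [0, 0, 0], 0],
  [[0, 0, -80], [0, 0, 0], 0],
  [[0, 0, -85], [0, 0, 0], 0],
  [[0, 0, -85], [0, 0, 0], 0],
])

```text
time_s: 5.87
ee_pos: [534.5, 106.6, 224.4]
ee_rot: [179.4, 0.1, 84.1]
force: [0.2, -0.7, -1.2]
gripper_width: 0.5
```

```bash
python3 - <<'E'
from h import *
s=telemetry.state(); print(s['ee_pos'],s['ee_rot'],s['force'])
d,s=grab('wrist','w5')
d,s=grab('scene','s5')
a=cv2.imread('pics/s5.png')[130:270,210:430];cv2.imwrite('pics/s5z.png',cv2.resize(a,None,fx=3.6,fy=3.6,interpolation=cv2.INTER_CUBIC))
E
```

```text
[534.54593694 106.57864039 224.36073865] [1.79399373e+02 5.54760351e-02 8.40605073e+01] [ 0.15385701 -0.71884601 -1.17240007]
```

View pics/w5.png

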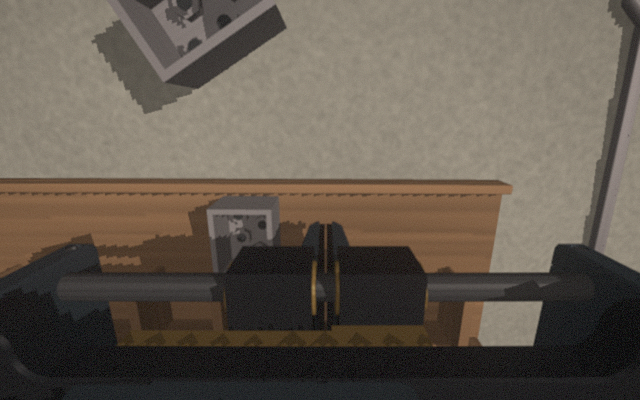

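View pics/s5z.png

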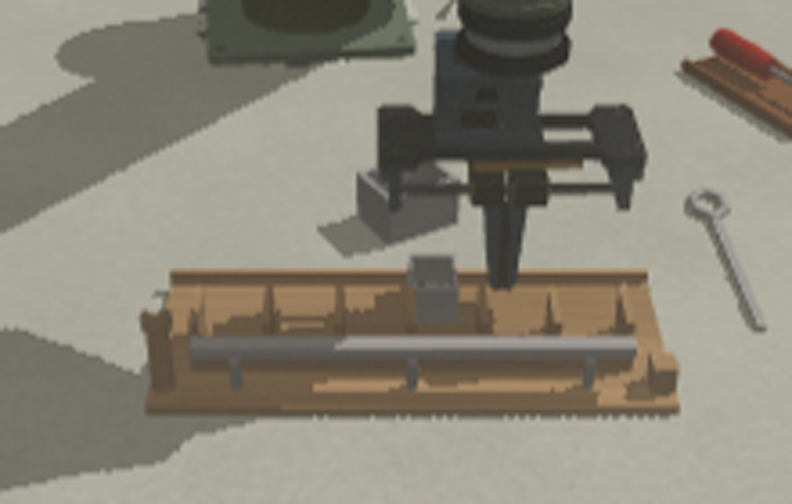

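Request:
jog_arm([
  [[-0.3, -0.5, -8], [0.001, 0.01, 0], 0],
  [[-0.6, -0.5, -15], [0.001, 0.01, 0], 0],
  [[-0.6, -0.5, -18], [0.001, 0.01, 0], 0],
  [[-0.6, -0.5, -18], [0.001, 0.01, 0], 0],
  [[-0.6, -0.5, -18], [0.001, 0.01, 0], 0],
])

```text
time_s: 6.38
ee_pos: [534.8, 106.5, 208.8]
ee_rot: [179.7, -0.0, 84.1]
force: [-0.4, -0.5, -0.7]
gripper_width: 0.4
```

Request:
jog_arm([
  [[-0.4, -4, 0], [0, 0, 0], 0],
  [[-0.8, -8, 0], [0, 0, 0], 0],
  [[-1.3, -12, 0], [0, 0, 0], 0],
  [[-1.7, -16, 0], [0, 0, 0], 0],
  [[-2.1, -20, 0], [0, 0, 0], 0],
])

```text
time_s: 6.8
ee_pos: [532.6, 86.0, 209.0]
ee_rot: [179.7, -0.0, 84.1]
force: [-0.5, 0.7, 0.2]
gripper_width: 0.3
```

Request:
jog_arm([
  [[-0.4, -4, 0], [0, 0, 0], 0],
  [[-0.8, -8, 0], [0, 0, 0], 0],
  [[-1.3, -12, 0], [0, 0, 0], 0],
  [[-1.7, -16, 0], [0, 0, 0], 0],
  [[-2.1, -20, 0], [0, 0, 0], 0],
])

```text
time_s: 7.22
ee_pos: [530.5, 65.6, 209.0]
ee_rot: [179.7, -0.0, 84.1]
force: [-0.5, 1.0, 0.7]
gripper_width: 0.5
```

```bash
python3 - <<'E'
from h import *
s=telemetry.state(); print(s['ee_pos'],s['ee_rot'],s['force'])
d,s=grab('wrist','w6')
d,s=grab('scene','s6')
a=cv2.imread('pics/s6.png')[130:270,210:430];cv2.imwrite('pics/s6z.png',cv2.resize(a,None,fx=3.6,fy=3.6,interpolation=cv2.INTER_CUBIC))
E
```

```text
[530.4780969   65.56534339 209.00436074] [ 1.79673560e+02 -3.79465984e-02  8.40552662e+01] [-0.49045502  1.01257075  0.66481014]
```

View pics/w6.png

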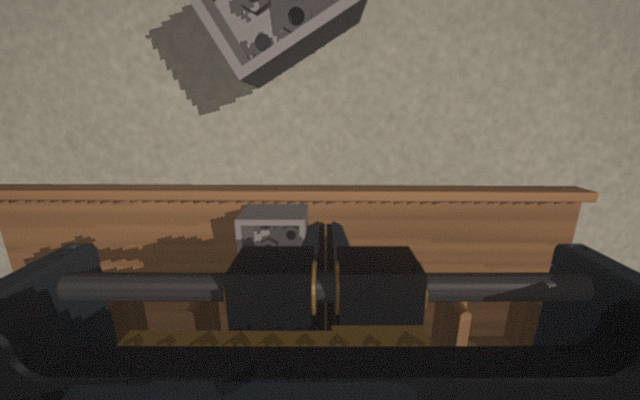

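View pics/s6z.png

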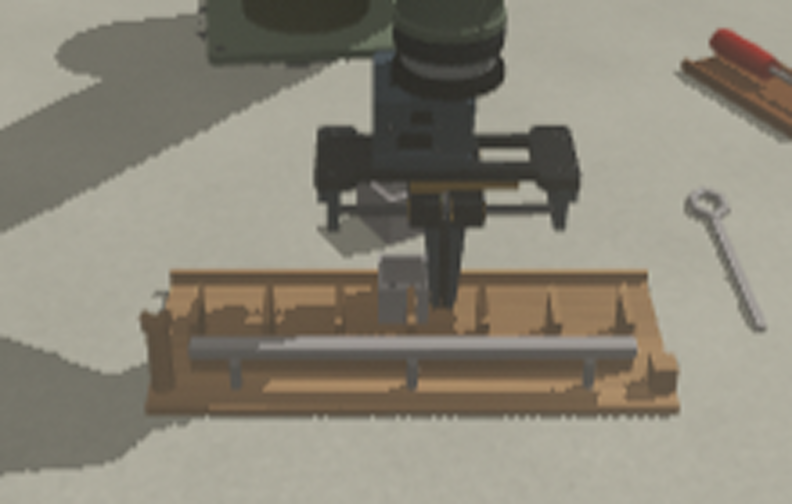

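```bash
cat >> h.py <<'E'
c0=np.array([568.8,36.9]);_y=-0.1056;X=np.array([np.cos(_y),np.sin(_y)]);Y=np.array([-X[1],X[0]])
loc=lambda p:np.round([(p[:2]-c0)@X,(p[:2]-c0)@Y],1)
wor=lambda a,b:c0+a*X+b*Y
E
python3 - <<'E'
from h import *
w=load('w6');print(loc(w[1]['ee_pos']))
a=cv2.imread('pics/w6.png')[190:290,200:400];cv2.imwrite('pics/w6z.png',cv2.resize(a,None,fx=4,fy=4,interpolation=cv2.INTER_CUBIC))
for p in [(237,220),(309,220),(238,206),(308,206),(186,290)]:print(loc(onz(*w,*p,38)))
E
```

```text
[-41.1  24.5]
[-64.4 -21.3]
[-64.5  15.4]
[-71.9 -20.3]
[-72.  15.]
[-23.9 -52.4]
```

View pics/w6z.png

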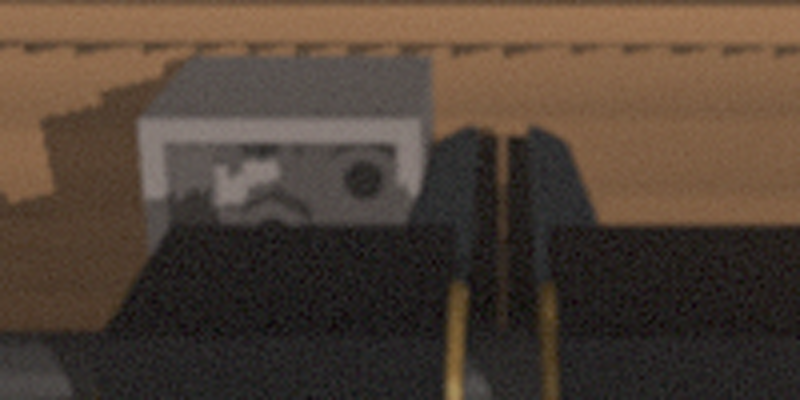

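Request:
jog_arm([
  [[-0.5, -4.5, 0], [0, 0, 0], 0],
  [[-0.9, -9, 0], [0, 0, 0], 0],
  [[-1.4, -13.5, 0], [0, 0, 0], 0],
  [[-1.8, -18, 0], [0, 0, 0], 0],
  [[-2.3, -21.7, 0], [0, 0, 0], 0],
])

```text
time_s: 7.73
ee_pos: [528.0, 43.1, 209.0]
ee_rot: [179.7, -0.0, 84.0]
force: [0.0, 0.7, -0.1]
gripper_width: 0.7
```

Request:
jog_arm([
  [[0, 0, 0], [0, 0, 0], 0],
  [[0.5, 5, 0], [0, 0, 0], 0],
  [[1.5, 15, 0], [0, 0, 0], 0],
  [[1.5, 15, 30], [0, 0, 0], 0],
  [[1.5, 15, 65], [0, 0, 0], 0],
])

```text
time_s: 8.15
ee_pos: [528.8, 59.3, 272.4]
ee_rot: [-179.9, 0.0, 84.1]
force: [1.0, -0.5, 0.2]
gripper_width: 0.5
```

```bash
python3 - <<'E'
from h import *
d,s=grab('top','t7');print(s['ee_pos'],s['ee_rot'],s['force'],loc(s['ee_pos']))
d,s=grab('wrist','w7')
E
```

```text
[528.78379938  59.28272101 272.38395141] [-1.79928429e+02  4.66842533e-02  8.40819309e+01] [ 0.95199387 -0.52440164  0.15538514] [-42.2  18. ]
```

View pics/w7.png

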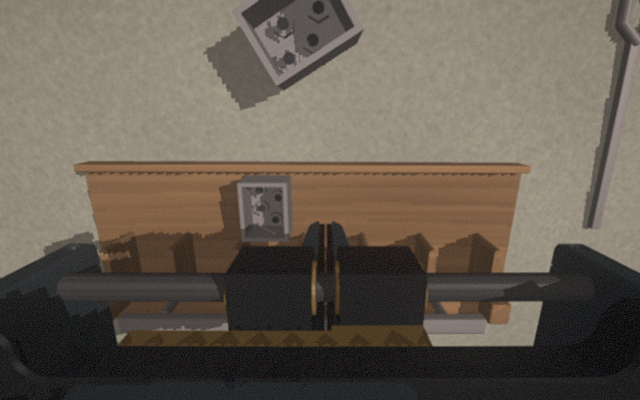

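```bash
python3 - <<'E'
from h import *
a=cv2.imread('pics/w7.png')[165:255,220:320];cv2.imwrite('pics/w7z.png',cv2.resize(a,None,fx=6,fy=6,interpolation=cv2.INTER_CUBIC))
w=load('w7')
for p in [(238,183),(291,183),(238,242),(290,242)]:print(loc(onz(*w,*p,38)))
print(wor(-98,-25))
E
```

```text
[-64.6 -45.3]
[-64.7  -6.8]
[-18.2 -48.8]
[-18.3  -8.8]
[468.71081292  22.36883937]
```

View pics/w7z.png

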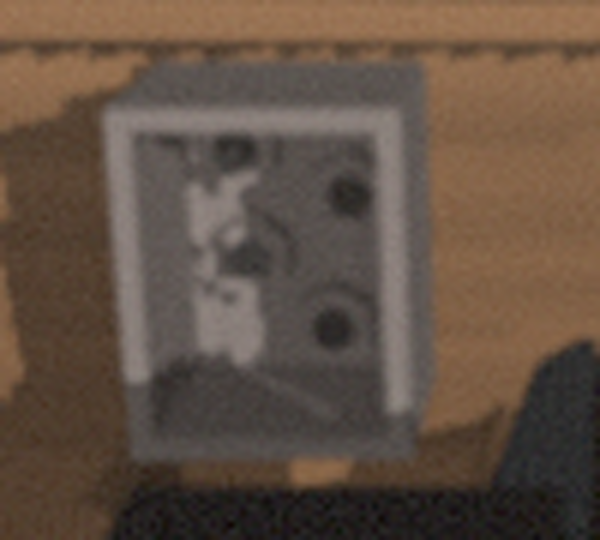

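```bash
python3 - <<'E'
from h import *
w=load('w7')
q=[loc(onz(*w,*p,38)) for p in [(237.2,182.4),(287,182.7),(242,241.2),(288.7,240.7)]];print(q,np.mean(q,0))
E
```

```text
[array([-65. , -45.8]), array([-64.9,  -9.7]), array([-18.8, -45.7]), array([-19.3,  -9.8])] [-42.   -27.75]
```

Request:
jog_arm([
  [[-3, -30, 0], [0, 0, 0], 0],
  [[-6, -60, 0], [0, 0, 0], 0],
  [[-9.3, -88, 0], [0, 0, 0], 0],
  [[-9.3, -88, 0], [0, 0, 0], 0],
  [[-9.3, -88, -20], [0, 0, 0], 0],
])

```text
time_s: 8.67
ee_pos: [523.5, -29.1, 261.1]
ee_rot: [178.7, -0.2, 84.0]
force: [1.0, 0.9, 1.3]
gripper_width: 0.3
```

Request:
jog_arm([
  [[0, 0, -15], [0, 0, 0], 0],
  [[0, 0, -30], [0, 0, 0], 0],
  [[0, 0, -42], [0, 0, 0], 0],
  [[0, 0, -45], [0, 0, 0], 0],
  [[0, 0, -45], [0, 0, 0], 0],
])

```text
time_s: 9.08
ee_pos: [523.2, -28.3, 215.0]
ee_rot: [178.8, -0.2, 84.0]
force: [-0.6, 0.1, 0.2]
gripper_width: 0.3
```

```bash
python3 - <<'E'
from h import *
d,s=grab('wrist','w8');print(s['ee_pos'],s['ee_rot'],s['force'],loc(s['ee_pos']))
E
```

```text
[523.17060422 -28.28636348 214.96316708] [ 1.78822290e+02 -1.75028986e-01  8.39907354e+01] [-0.62267941  0.07366402  0.24685251] [-38.5 -69.6]
```

View pics/w8.png

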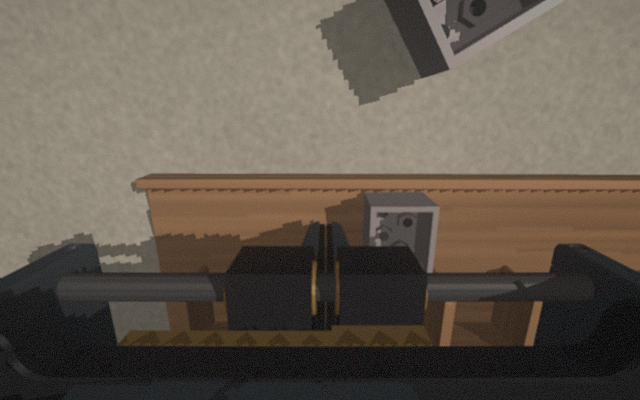

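Request:
jog_arm([
  [[-3.5, 0, -3], [0.002, 0.02, 0], 0],
  [[-3.5, 0, -6], [0.002, 0.02, 0], 0],
  [[-3, 5, -6], [0.002, 0.02, 0], 0],
  [[-2.5, 9, -6], [0.002, 0.02, 0], 0],
  [[-2.2, 12, -6], [0.002, 0.02, 0], 0],
])

```text
time_s: 9.55
ee_pos: [521.5, -15.9, 210.1]
ee_rot: [179.8, -0.2, 84.0]
force: [-0.2, -0.6, -0.4]
gripper_width: 0.5
```

```bash
python3 - <<'E'
from h import *
s=telemetry.state();print(s['ee_pos'],s['ee_rot'],s['force'],loc(s['ee_pos']))
E
```

```text
[521.52343777 -15.91706246 210.09289966] [ 1.79822268e+02 -1.79015461e-01  8.39894961e+01] [-0.15349546 -0.61860723 -0.42725676] [-41.4 -57.5]
```

Request:
jog_arm([
  [[0.2, 2, 0], [0, 0, 0], 0],
  [[0.4, 4, 0], [0, 0, 0], 0],
  [[0.6, 5.3, 0], [0, 0, 0], 0],
  [[0.6, 5.3, 0], [0, 0, 0], 0],
  [[0.6, 5.3, 0], [0, 0, 0], 0],
])

```text
time_s: 9.97
ee_pos: [522.1, -10.5, 210.1]
ee_rot: [179.8, -0.2, 84.0]
force: [-0.4, -0.8, -0.2]
gripper_width: 0.6
```

Request:
jog_arm([
  [[-0.5, -5, 0], [0, 0, 0], 0],
  [[-1.5, -15, 0], [0, 0, 0], 0],
  [[-1.5, -15, 25], [0, 0, 0], 0],
  [[-1.5, -15, 55], [0, 0, 0], 0],
  [[-1.5, -15, 80], [0, 0, 0], 0],
])

```text
time_s: 10.38
ee_pos: [520.5, -26.6, 291.2]
ee_rot: [179.8, -0.2, 83.9]
force: [1.1, -0.3, 0.6]
gripper_width: 0.7
```

Request:
jog_arm([
  [[15, 10, 15], [0, 0, 0], 0],
  [[30, 25, 30], [0, 0, 0], 0],
  [[50, 40, 40], [0, 0, 0], 0],
  [[60, 50, 40], [0, 0, 0], 0],
  [[60, 50, 40], [0, 0, 0], 0],
])

```text
time_s: 10.8
ee_pos: [582.1, 24.1, 331.3]
ee_rot: [179.7, -0.2, 84.0]
force: [0.2, 0.0, -0.4]
gripper_width: 0.2
```

```bash
python3 - <<'E'
from h import *
d,s=grab('wrist','w9');print(s['ee_pos'],s['ee_rot'],s['force'],loc(s['ee_pos']))
a=cv2.imread('pics/w9.png')[60:220,200:400];cv2.imwrite('pics/w9z.png',cv2.resize(a,None,fx=3.75,fy=3.75,interpolation=cv2.INTER_CUBIC))
E
```

```text
[582.11853098  24.11042097 331.30293494] [179.70919741  -0.21545272  83.99530011] [ 0.15919121  0.04391373 -0.3633376 ] [ 14.6 -11.3]
```

View pics/w9z.png

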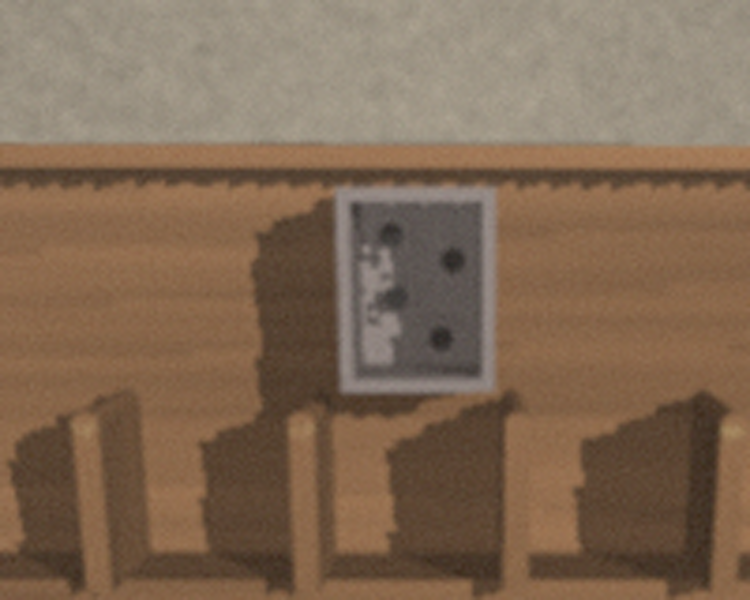

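```bash
python3 - <<'E'
from h import *
w=load('w9');f=lambda x,y:(200+x/3.75-.4,60+y/3.75-.4)
q=[loc(onz(*w,*f(*p),38)) for p in [(334,187),(497,188),(341,393),(494,392)]];print(q,np.mean(q,0))
q=[loc(onz(*w,*f(*p),44)) for p in [(83,412),(303,412),(516,412),(735,412)]];print(q)
print(wor(-100,-25),wor(-33,-25))
E
```

```text
[array([-64.7, -41.8]), array([-64.5,  -5.3]), array([-18.4, -41.5]), array([-18.6,  -5.7])] [-41.55  -23.575]
[array([ -14.9, -100.4]), array([-14.9, -49.7]), array([-14.9,  -0.7]), array([-15. ,  49.8])]
[466.72195392  22.57964706] [533.34873038  15.51758941]
```

```bash
python3 - <<'E'
from h import *
w=load('w7')
for z in (8,30,45): print(z,[np.round(onz(*w,*p,z),0) for p in [(363,30),(283,86),(240,12)]])
E
```

```text
8 [array([403., 100.,   8.]), array([435.,  37.,   8.]), array([382.,  13.,   8.])]
30 [array([408.,  97.,  30.]), array([437.,  40.,  30.]), array([389.,  18.,  30.])]
45 [array([411.,  95.,  45.]), array([438.,  41.,  45.]), array([393.,  21.,  45.])]
```

Request:
jog_arm([
  [[-30, 0, 0], [0, 0, 0], 0.16],
  [[-60, -1, 0], [0, 0, 0], 0.16],
  [[-90, -2, 0], [0, 0, 0], 0.16],
  [[-109.4, -2.2, 0], [0, 0, 0], 0.16],
  [[-109.4, -2.2, 0], [0, 0, 0], 0.16],
])

```text
time_s: 11.27
ee_pos: [466.3, 20.3, 328.8]
ee_rot: [-179.6, -0.1, 84.0]
force: [-1.2, 0.2, -0.2]
gripper_width: 14.7
```

Request:
jog_arm([
  [[0, 0, -25], [0, 0, 0], 0.16],
  [[0, 0, -50], [0, 0, 0], 0.16],
  [[0, 0, -70], [0, 0, 0], 0.16],
  [[0, 0, -80], [0, 0, 0], 0.16],
  [[0, 0, -80], [0, 0, 0], 0.16],
])

```text
time_s: 11.68
ee_pos: [465.2, 19.7, 245.9]
ee_rot: [-179.2, 0.0, 83.9]
force: [0.8, 0.5, 0.4]
gripper_width: 14.5
```

```bash
python3 - <<'E'
from h import *
d,s=grab('top','t10');print(s['ee_pos'],s['ee_rot'],s['force'],s['gripper_width'],loc(s['ee_pos']))
d,s=grab('scene','s10')
a=cv2.imread('pics/s10.png')[130:270,210:430];cv2.imwrite('pics/s10z.png',cv2.resize(a,None,fx=3.6,fy=3.6,interpolation=cv2.INTER_CUBIC))
E
```

```text
[465.17626011  19.68453906 245.94669552] [-1.79245038e+02  7.34981690e-03  8.39395011e+01] [0.7696479  0.49798665 0.3619747 ] 14.535609485090566 [-101.2  -28. ]
```

View pics/s10z.png

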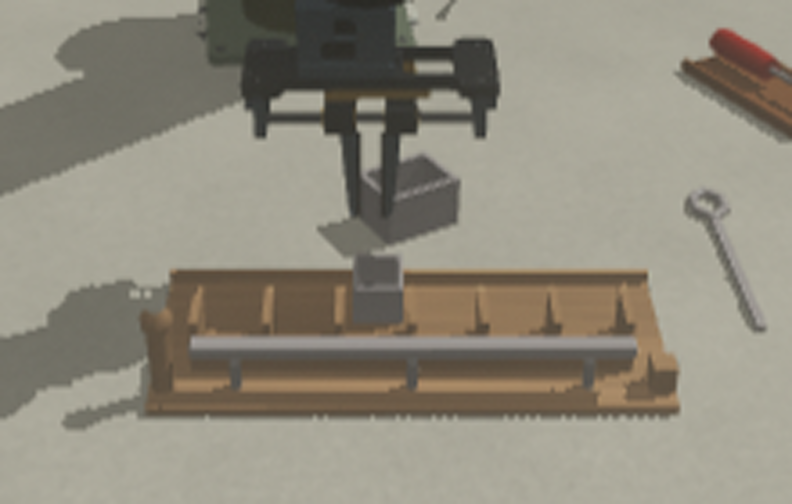

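Request:
jog_arm([
  [[5, 1.5, 0], [-0.001, -0.013, 0], 0.16],
  [[7.5, 2.2, -10], [-0.001, -0.013, 0], 0.16],
  [[7.5, 2.2, -20], [-0.001, -0.013, 0], 0.16],
  [[7.5, 2.2, -28], [-0.001, -0.013, 0], 0.16],
  [[7.5, 2.2, -30], [-0.001, -0.013, 0], 0.16],
])

```text
time_s: 12.2
ee_pos: [473.7, 22.1, 217.2]
ee_rot: [179.8, -0.0, 83.9]
force: [0.3, 0.2, -0.0]
gripper_width: 14.6
```

```bash
python3 - <<'E'
from h import *
s=telemetry.state();print(s['ee_pos'],s['ee_rot'],s['force'],s['gripper_width'],loc(s['ee_pos']))
E
```

```text
[473.68433918  22.10719292 217.16782869] [ 1.79799214e+02 -4.58141944e-02  8.39472998e+01] [ 0.2755641   0.21743761 -0.04095224] 14.628204538346168 [-93.  -24.7]
```

Request:
jog_arm([
  [[5, -0.6, -2], [0, 0, 0], 0.16],
  [[10, -1.1, -2], [0, 0, 0], 0.16],
  [[15, -1.7, -2], [0, 0, 0], 0.16],
  [[20, -2.2, -2], [0, 0, 0], 0.16],
  [[25, -2.8, -2], [0, 0, 0], 0.16],
])

```text
time_s: 12.62
ee_pos: [499.4, 19.3, 215.5]
ee_rot: [179.8, -0.1, 84.0]
force: [-0.3, 0.0, -0.2]
gripper_width: 14.5
```

```bash
python3 - <<'E'
from h import *
d,s=grab('top','t11');print(s['ee_pos'],s['ee_rot'],s['force'],s['gripper_width'],loc(s['ee_pos']))
d,s=grab('scene','s11')
a=cv2.imread('pics/s11.png')[130:270,210:430];cv2.imwrite('pics/s11z.png',cv2.resize(a,None,fx=3.6,fy=3.6,interpolation=cv2.INTER_CUBIC))
E
```

```text
[499.44578233  19.25272818 215.45517374] [ 1.79761387e+02 -5.05322818e-02  8.39502676e+01] [-0.29280503  0.01506943 -0.22461466] 14.483966905122148 [-67.1 -24.9]
```

View pics/s11z.png

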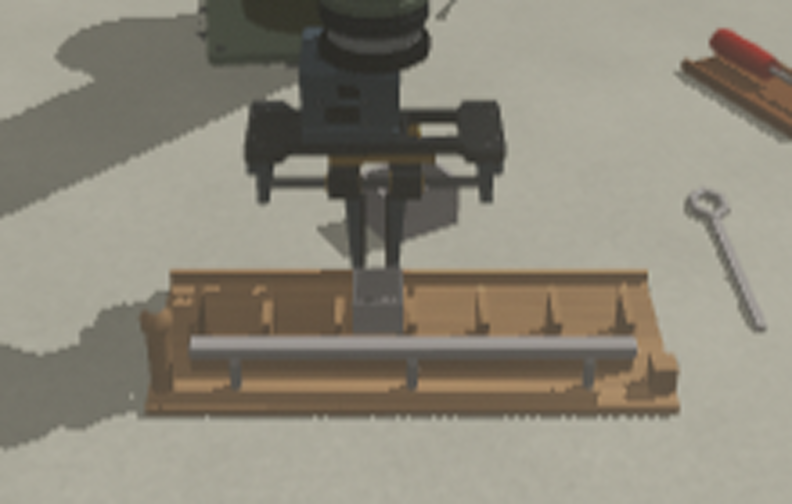

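Request:
jog_arm([
  [[4, -0.4, 0], [0, 0, 0], 0.16],
  [[8, -0.8, 0], [0, 0, 0], 0.16],
  [[12, -1.3, 0], [0, 0, 0], 0.16],
  [[16, -1.7, 0], [0, 0, 0], 0.16],
  [[20, -2.1, 0], [0, 0, 0], 0.16],
])

```text
time_s: 13.13
ee_pos: [520.2, 17.1, 215.5]
ee_rot: [179.7, -0.1, 83.9]
force: [-1.1, 0.5, 0.6]
gripper_width: 14.4
```

```bash
python3 - <<'E'
from h import *
d,s=grab('wrist','w12');print(s['ee_pos'],s['ee_rot'],s['force'],s['gripper_width'],loc(s['ee_pos']))
d,s=grab('scene','s12')
a=cv2.imread('pics/s12.png')[130:270,210:430];cv2.imwrite('pics/s12z.png',cv2.resize(a,None,fx=3.6,fy=3.6,interpolation=cv2.INTER_CUBIC))
E
```

```text
[520.15782705  17.0740563  215.53262507] [ 1.79710539e+02 -5.66300253e-02  8.39385557e+01] [-1.06332943  0.46057572  0.55759194] 14.369597405665365 [-46.3 -24.8]
```

View pics/s12z.png

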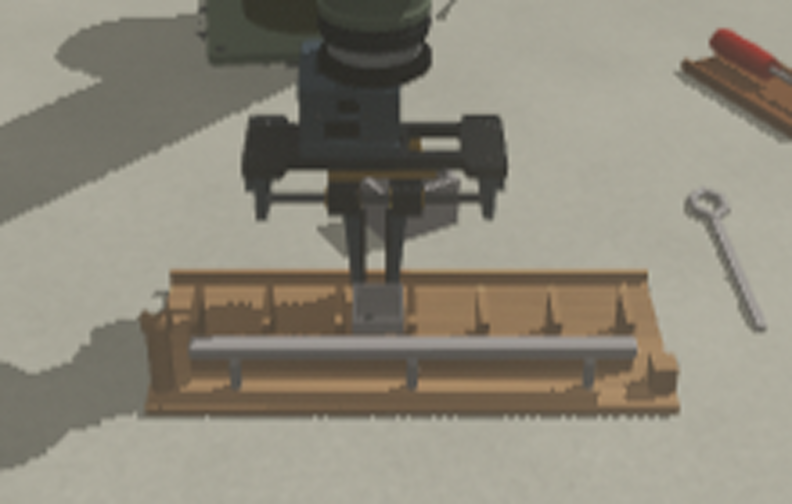

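Request:
jog_arm([
  [[2, -0.2, 0], [0, 0, 0], 0.16],
  [[4, -0.4, 0], [0, 0, 0], 0.16],
  [[6, -0.6, 0], [0, 0, 0], 0.16],
  [[8, -0.8, 0], [0, 0, 0], 0.16],
  [[10, -1, 0], [0, 0, 0], 0.16],
])

```text
time_s: 13.65
ee_pos: [530.5, 16.1, 215.4]
ee_rot: [179.7, -0.1, 83.9]
force: [-4.3, 0.6, 2.0]
gripper_width: 14.8
```

Request:
jog_arm([
  [[0.5, 0, 0], [0, 0, 0], 0.16],
  [[1, -0.1, 0], [0, 0, 0], 0.16],
  [[1.5, -0.2, 0], [0, 0, 0], 0.16],
  [[2, -0.2, 0], [0, 0, 0], 0.16],
  [[2.5, -0.3, 0], [0, 0, 0], 0.16],
])

```text
time_s: 14.07
ee_pos: [531.5, 16.0, 215.3]
ee_rot: [-180.0, -0.1, 83.9]
force: [-7.2, 1.4, 6.5]
gripper_width: 14.4
```

```bash
python3 - <<'E'
from h import *
d,s=grab('wrist','w13');print(s['ee_pos'],s['ee_rot'],s['force'],s['gripper_width'],loc(s['ee_pos']))
d,s=grab('scene','s13')
a=cv2.imread('pics/s13.png')[130:270,210:430];cv2.imwrite('pics/s13z.png',cv2.resize(a,None,fx=3.6,fy=3.6,interpolation=cv2.INTER_CUBIC))
E
```

```text
[531.47057538  15.99565599 215.31126673] [-1.79985344e+02 -5.81624133e-02  8.39217387e+01] [-7.22910224  1.38449708  6.53486082] 14.412555476205018 [-34.9 -24.7]
```

View pics/s13z.png

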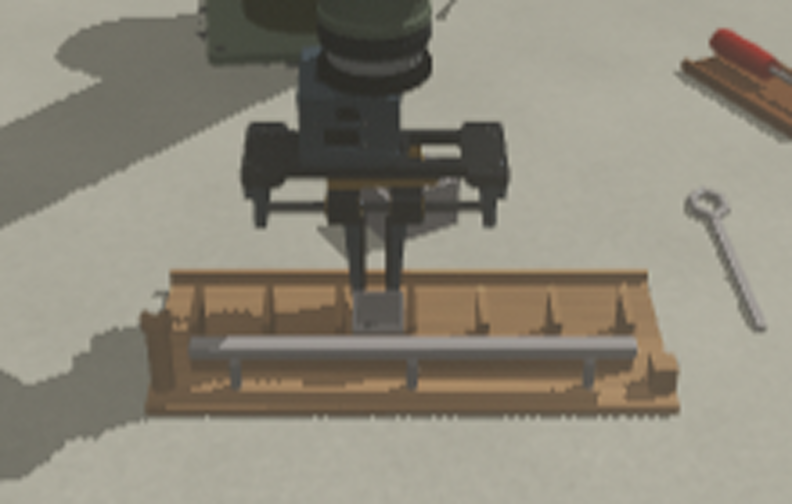

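View pics/w13.png

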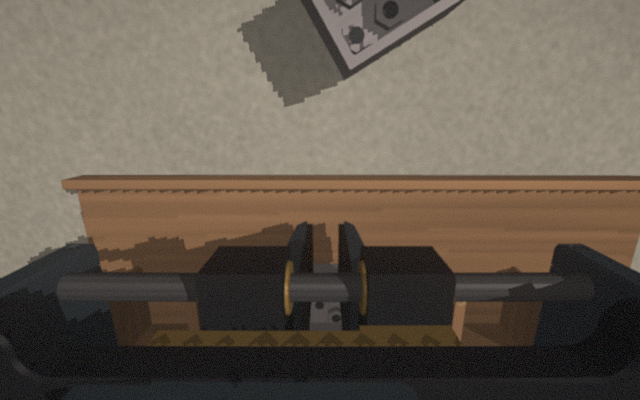

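Request:
jog_arm([
  [[-3, 0.3, 0], [0, 0, 0], 0.16],
  [[-8, 0.8, 0], [0, 0, 0], 0.16],
  [[-18, 1.8, 0], [0, 0, 0], 0.16],
  [[-28, 2.8, 10], [0, 0, 0], 0.16],
  [[-28, 2.8, 40], [0, 0, 0], 0.16],
])

```text
time_s: 14.58
ee_pos: [499.8, 18.9, 252.1]
ee_rot: [-179.4, 0.0, 83.9]
force: [-0.3, -0.3, -0.2]
gripper_width: 14.2
```

Request:
jog_arm([
  [[0, 0, 35], [0, 0, 0], 0.16],
  [[20, 5, 70], [0, 0, 0], 0.16],
  [[50, 10, 95], [0, 0, 0], 0.16],
  [[85, 12, 110], [0, 0, 0], 0.16],
  [[120, 12, 110], [0, 0, 0], 0.16],
])

```text
time_s: 15.0
ee_pos: [621.1, 31.4, 367.3]
ee_rot: [-179.9, -0.1, 84.0]
force: [1.3, 1.2, 1.3]
gripper_width: 14.8
```

```bash
python3 - <<'E'
from h import *
d,s=grab('wrist','w14');print(s['ee_pos'],s['ee_rot'],s['force'],s['gripper_width'],loc(s['ee_pos']))
a=cv2.imread('pics/w14.png')[60:220,200:400];cv2.imwrite('pics/w14z.png',cv2.resize(a,None,fx=3.75,fy=3.75,interpolation=cv2.INTER_CUBIC))
E
```

```text
[621.0624883   31.39229508 367.29527635] [-1.79922306e+02 -6.18562640e-02  8.39629526e+01] [1.32990166 1.18967713 1.27852847] 14.822171344247588 [52.6  0. ]
```

View pics/w14z.png

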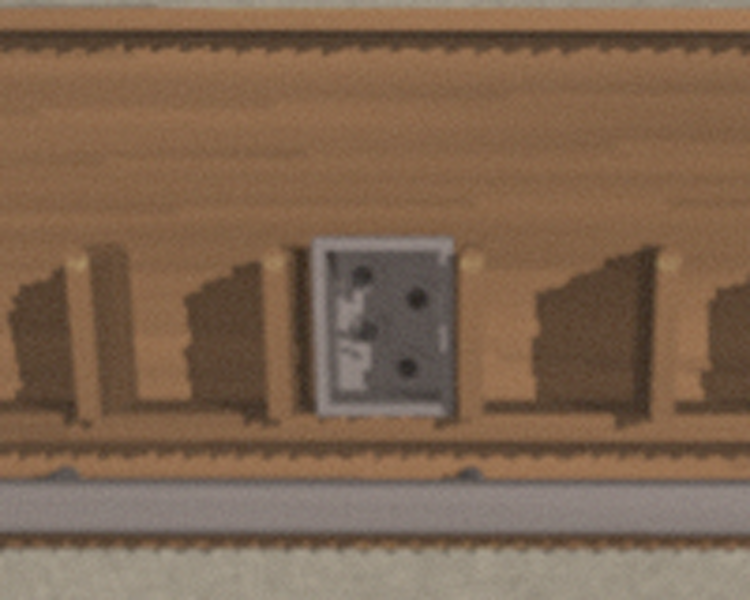

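```bash
python3 - <<'E'
from h import *
w=load('w14');f=lambda x,y:(200+x/3.75-.4,60+y/3.75-.4)
q=[loc(onz(*w,*f(*p),38)) for p in [(311,238),(454,238),(317,417),(453,416)]];print(q,np.mean(q,0))
q=[loc(onz(*w,*f(*p),44)) for p in [(76,248),(273,248),(470,248),(668,248)]];print(q)
for y in (480,537): print('bar',[loc(onz(*w,*f(x,y),46)) for x in (100,600)])
E
```

```text
[array([-16.8, -41.5]), array([-16.8,  -4.8]), array([ 29.5, -41.5]), array([29.2, -5.2])] [  6.275 -23.25 ]
[array([ -14.5, -100.1]), array([-14.5, -50.4]), array([-14.5,  -0.7]), array([-14.6,  49.2])]
bar [array([ 44.9, -98.3]), array([44.9, 33.6])]
bar [array([ 60.5, -99.7]), array([60.5, 34.1])]
```

```bash
python3 - <<'E'
from h import *
d,s=grab('scene','s15');print(s['force'],s['time_s'],np.abs(s['qvel']).max())
a=np.asarray(d['pixels']).astype(int);b=np.asarray(load('scene0')[0]['pixels']).astype(int)
for n,(x0,y0,x1,y1) in {'can':(140,165,185,225),'saucer':(435,185,485,220),'rod':(398,178,428,225)}.items():
    print(n,np.abs(a-b)[y0:y1,x0:x1].mean())
cv2.imwrite('pics/s15z.png',cv2.cvtColor(np.asarray(d['pixels']),cv2.COLOR_RGB2BGR))
E
```

```text
[8.63400604 0.08804811 1.27188915] 15.05 10.136591149616287
can 19.634444444444444
saucer 6.359047619047619
rod 9.463120567375887
```

View pics/s15z.png

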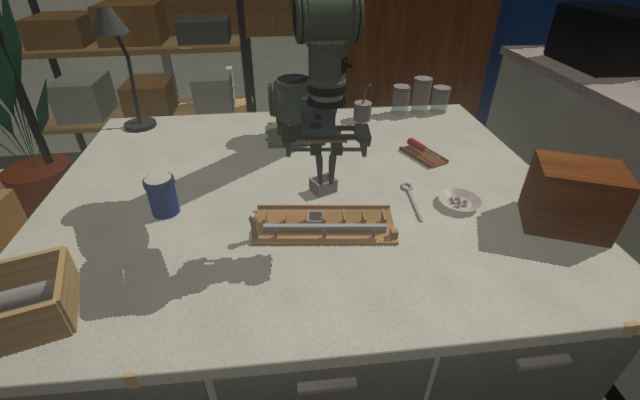

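Request:
jog_arm([
  [[0, 0, 10], [0, 0, 0], 0.16],
  [[0, 0, 10], [0, 0, 0], 0.16],
  [[0, 0, 10], [0, 0, 0], 0.16],
  [[0, 0, 10], [0, 0, 0], 0.16],
  [[0, 0, 10], [0, 0, 0], 0.16],
])

```text
time_s: 15.52
ee_pos: [622.6, 30.9, 372.5]
ee_rot: [-179.7, -0.0, 83.9]
force: [0.6, 0.1, 0.8]
gripper_width: 14.6
```

```bash
python3 - <<'E'
from h import *
s=telemetry.state();print(s['ee_pos'],s['force'],np.abs(s['qvel']).max())
print(env.job_done())
E
```

```text
[622.58015196  30.94712161 372.49970788] [0.63896943 0.12852282 0.81800664] 0.29489591149071515
the job is handed in; nothing more can be done
None
```

The job is handed in at about 15.5 s of the 58 s allowed; no verdict was reported.

**What I did:**
- **Bar:** starting at the post's end (rack −y), I pressed it down about 4 mm at 2.6–3.0 N. I ran the fingertip along it from about 50 mm to about 145 mm from the post, then lifted off.
- **Tray along the channel:** I slid it by pushing only. The first push went about 3 mm too far, so I nudged it back until it stood in front of the third gap.
- **Tray into the gap:** I pushed it in until it stopped against the back wall, at about 7 N.

**Last checks:**
- **Tray:** the wrist picture shows it in the third gap at rack x = 6.3, y = −23.3 mm. That is about 2 mm off the gap's middle, and it is square and looks flat.
- **Bar:** it looks fully up in the picture, but there is no direct reading of it.
- **Bystanders:** the canister, saucer and gauge rod look unmoved. I compared the pictures by eye only, because shadows spoiled the pixel difference.
- **Arm:** it is still and clear, with the fingertips about 180 mm above the table.

**Disagreements:**
- **Heights:** bar and tray heights triangulated from the scene and wrist views came out about 3 mm above the stated ones. One top-view pairing gave the bar's far end at 33 mm, which I put down to a poor pixel match. The contact force on the bar agreed with the stated height.
- **Unexplained force:** one reading of about 8.6 N came in while the arm was still settling in free air. It was gone at the next reading.

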